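# Zero the two-channel laser gauge

### The job

Zero the two-channel laser gauge: first lay the wider of the two slip gauges flat, centred and lengthwise on top of the narrow reference anvil and let go of it. Then lower the setting block upright through the window in the yellow guard plate until its lower end is about half-way between the plate and the gauge's base, and finish while still holding it there in the gripper, not forcing it against the guard. Leave the other things on the bench where they are.

Things in the scene. Friction and masses are not known exactly. Their poses are not given: they have to be found in the camera images.
- laser_gauge: The laser gauge, fixed to the bench: grey base plate 110 x 240 x 12 mm, origin at the centre of its underside on the bench, x across, y lengthwise, z up. At its -y end stand two blue housings (inner faces 56 mm apart, 56 mm deep in x) that carry the yellow guard plate, 74 x 104 mm, 8 mm thick, its top 90 mm above the bench. At its +y end stands the steel reference anvil, 60 mm tall. It may stand turned by up to 0.4 rad either way
- window (a point): Centre of the window at the top face of the yellow guard plate, 90 mm above the bench (gauge frame 0, -55, 90 mm); axes as the laser gauge. The opening goes through the plate, 16 mm in x and 40 mm in y (2 mm clearance all round the setting block), with a small 2 mm chamfer on its rim. Below it the gap is clear from the plate's underside (82 mm) down to the base top (12 mm)
- anvil_top (a point): Centre of the flat top of the reference anvil, 60 mm above the bench (gauge frame 0, 75, 60 mm); axes as the laser gauge. The top is 14 mm in x and 26 mm in y, and the column below is no wider; at its foot is a flange of 40 mm diameter up to 20 mm above the bench
- reference_gauge: The wider slip gauge: plain grey steel block 20 x 35 x 10 mm (x, y, z), lying flat on the bench; origin at the centre of its underside. Can be gripped across the 20 mm
- setting_block: Setting block: grey steel block 12 x 36 x 78 mm (x, y, z), with a dark joint line across it, standing upright on the bench; origin at the centre of its underside. Grip it across the 12 mm, near the top, so that the fingers stay above the guard plate
- other_gauge: The narrower slip gauge, 12 x 35 x 10 mm, not needed; origin at the centre of its underside. It and the wider one lie on the left of the bench, either may be in either place
- plug_gauge: Plug gauge with black handle, 112 x 27 x 24 mm, lying, a bystander; origin at its underside
- master_bush: Black setting bush, 56 mm diameter, 53 mm tall, a bystander; origin at its underside
- micrometer: Micrometer, 44 x 132 x 16 mm, lying, a bystander; origin at its underside
- weight: Brass test weight with knob, 28 mm diameter, 45 mm tall, a bystander; origin at its underside
There are look-alikes about, which are no part of the job. Of the things that look like the setting_block, take the one that is nearest to the robot's base at the start.

How it is judged:
By the outcome, as a careful person would: the job done as asked, in the order asked, and still so for the second after the job is handed in, while the arm keeps its last pose, push and grip.
It also fails if it takes over 64 s, if anything falls off the work surface, if the arm or the gripper's body presses on something with over 40 N, if the wrist force passes 120 N, or if a joint passes its speed limit or range.

### The arm

A 6-joint arm with a two-finger parallel gripper is mounted at the origin on a cart in front of the work surface, level with it; the furniture and walls round the work are solid. World frame = base frame: x ahead of the robot, y to its left, z up, the work surface at z = 0. Lengths are in m, angles in degrees, forces in N, time in s.
With the tool pointing down it reaches from about 0.3 to 0.75 m from the base axis. Payload 8.5 kg.
Tool frame: the origin (TCP) lies on the centre line of the jaws, within the pads' length; the fingertips stand 19 mm ahead of it and the grasp point (between the pads) is the TCP (env.tcp_to_tips is the z of the fingertips in the tool frame, in m); z points along the fingers, y is the line along which they close (so a half turn about z gives the same grasp; the last joint's range is limited). The gripper opens to 85 mm and grips with 20 to 120 N. Pads are 22 mm wide; open, the fingers measure 114 mm over their backs; the gripper's body (76 mm by 85 mm) begins 54 mm behind the grasp point. The pads swing forward as they close: fully open they stand 13 mm farther back than shut.
Start: joints at [52.695, 21.807, 74.336, -0, 83.858, -12.336], TCP at [0.232, 0.499, 0.25] pointing down, gripper open.
Joint ranges: [-178.18, 178.18], [-50.72, 133.34], [12.68, 142.11], [-81.47, 261.47], [9.98, 163.14], [-165.26, 165.26]. Speed limits (degrees/s): [136.94, 136.94, 180, 180, 180, 180].

### API

Orientations are given as a 3x3 rotation matrix whose columns are the frame's x, y, z axes.
In Python, from rig import env gives the robot as it stands.
- The arm moves only by the tool servo_tool, never from a script. Its argument "steps" is a list of rows, each an object of numbers: "tx", "ty", "tz": the shift along the world's x, y, z in cm; "yaw": the turn about the world's z in degrees; "claw": the finger opening in cm, from 0 to 8.54. In form: [{"tx": .., "ty": .., "tz": .., "yaw": .., "claw": ..}, ...]. A call has 1 to 20 rows; each row shifts and turns the commanded pose from where the row before left it; what a row does not reach is not made up. A row lasts 1/10 s, in which the tool goes at most 50 mm and 8.59 degrees, less where a joint would pass 70% of its speed; a pose out of reach is approached as far as the arm can. A call with a gripper value outside its range is refused whole. The fingers move at their own pace and stop on an object; "newtons" is the grip in N (left out, the last holds). Time passes only in rows, so rows that do not move let the fingers close. It gives the time, the measured TCP pose, the force, the opening and the grip force at its end, in the units of the state.
- env.observe(): the state, without advancing time (a new reading comes with each control period).
- env.get_image(name): name is "scene" or "side" or "wrist"; returns (picture, depth): 400x640x3 uint8, red, green, blue; 400x640 float32, m along the optical axis (not along the pixel's ray), 0 where there is no reading.
- env.camera_model(name): a dict with "fovy" (degrees; the focal length in pixels is half the picture's height over the tangent of half this angle, whatever the lens; pixels are square), "cx", "cy" (the principal point, pixels), "dist_coeffs" ([k1, k2, p1, p2, k3] as OpenCV has them; the pictures are not rectified), "T" (4x4, takes a point from camera to world coordinates). Camera axes: x right, y down, z forward; pixel columns grow to the right and rows downward; lengths in m; the calibration is good to about 2 mm. A picture is of the moment at which its call begins: read the wrist's pose just before it. camera_model takes no time and is no camera call; for the wrist camera it gives the pose at the moment of the call.
- env.close_job(): hands the job in; it is judged then, once.
The state is a dict: "time_s": time; "q": joint angles; "qvel": joint speeds; "joint_efforts": joint torques, N m; "position": TCP position; "tool_rot": TCP orientation; "ft_force": force on the tool from outside, world axes, zero at the start; "wrist_torque": the same for the moment, N m; "grip_width": finger opening in m; "gripper_force": force on a finger pad.
Only numpy, scipy, OpenCV 4.12 (cv2) and the standard library are available. Lean on these libraries where they do the work, as an engineer would, in place of code of your own. Each camera call takes 0.05 s, during which the arm holds its last target. There are 200 camera calls.

## Working session

There is one attempt and no reset: what is moved stays moved. The work goes in short steps, Python scripts to look and compute and a tool call to move; the robot and the scene stay as the last step left them, time stands still between calls to the robot, and variables do not carry over. Pictures are saved under pics/ and viewed, at most 10 in all, crops included, and the job is handed in when it is done.

Besides the shell and the picture viewer there is one more tool, called by a JSON object that holds its "method" and its "body". servo_tool: Moves the arm, as the interface text tells. Its arguments: {"type":"object","properties":{"steps":{"type":"array"},"newtons":{"type":"number"}},"required":["steps"]}

```bash
mkdir -p pics
cat > h.py <<'E'
import numpy as np, cv2
from rig import env
def cam(n):
    m=env.camera_model(n); f=200/np.tan(np.radians(m["fovy"]/2))
    return np.array([[f,0,m["cx"]],[0,f,m["cy"]],[0,0,1]]),np.array(m["dist_coeffs"],float),np.array(m["T"])
def ray(c,px):
    K,D,T=c; u=cv2.undistortPoints(np.array(px,float).reshape(-1,1,2),K,D).reshape(-1,2)
    return T[:3,3],np.c_[u,np.ones(len(u))]@T[:3,:3].T
def onplane(c,px,z):
    o,d=ray(c,px); return o+d*((z-o[2])/d[:,2])[:,None]
def cloud(c,dep):
    v,u=np.mgrid[0:400,0:640]; px=np.c_[u.ravel(),v.ravel()]
    o,d=ray(c,px); P=o+d*dep.ravel()[:,None]; P[dep.ravel()<=0]=np.nan
    return P.reshape(400,640,3)
def grab(n):
    c=cam(n); im,d=env.get_image(n); np.savez(f"{n}.npz",im=im,d=d,K=c[0],D=c[1],T=c[2]); return c,im,d
def load(n):
    z=np.load(f"{n}.npz"); return (z["K"],z["D"],z["T"]),z["im"],z["d"]
E
python3 - <<'E'
from h import *
for n in("scene","side","wrist"):
    c,im,d=grab(n); cv2.imwrite(f"pics/{n}0.png",im[...,::-1]); print(n,c[2][:3,3].round(3),c[2][:3,2].round(2),(d>0).mean())
print(env.observe()["tool_rot"])
E
```

```text
scene [-0.183 -0.414  0.752] [ 0.68  0.43 -0.59] 0.99593359375
side [0.606 1.123 0.727] [-0.03 -0.85 -0.52] 0.99598046875
wrist [0.164 0.53  0.373] [ 0.27 -0.12 -0.96] 0.995828125
[[-9.06537492e-01  4.22124795e-01 -6.58057550e-04]
 [ 4.22125242e-01  9.06537120e-01 -8.54552469e-04]
 [ 2.35825810e-04 -1.05246655e-03 -9.99999418e-01]]
```

View pics/scene0.png

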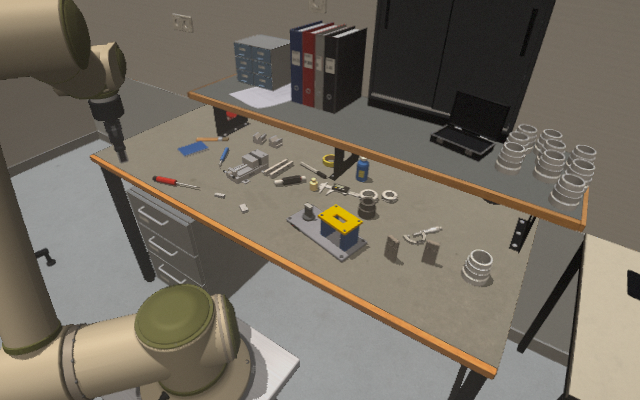

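View pics/side0.png

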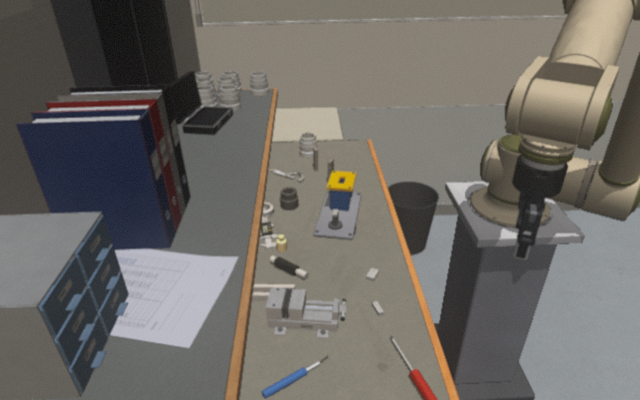

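Scene view: the slip gauges are at about (220,195) and (243,208), the two setting-block look-alikes at (392,248) and (430,252), and the yellow guard at (341,219) with the anvil at (308,212). In the side view the same gauges are at (378,308) and (372,273).

Run:
```python
from h import *
c,im,d=load("scene"); P=cloud(c,d)
def seg(name,u0,u1,v0,v1,z0,z1,extra=None):
    Q=P[v0:v1,u0:u1]; m=(Q[...,2]>z0)&(Q[...,2]<z1)
    if extra is not None: m&=extra[v0:v1,u0:u1]
    q=Q[m]; r=cv2.minAreaRect((q[:,:2]*1000).astype(np.float32)); print(name,len(q),'z',np.percentile(q[:,2],[5,50,95]).round(4),'mean',q[:,:2].mean(0).round(3),'rect',np.round(r[0],1),np.round(r[1],1),round(r[2],1), 'base dist',np.hypot(*q[:,:2].mean(0)).round(3))
hsv=cv2.cvtColor(im,cv2.COLOR_RGB2HSV); yel=(hsv[...,0]>20)&(hsv[...,0]<35)&(hsv[...,1]>150)
seg("gA",208,232,186,204,.006,.02)
seg("gB",232,256,198,218,.006,.02)
seg("b1",380,403,230,266,.02,.1)
seg("b1top",380,403,230,266,.07,.1)
seg("b2",418,443,235,268,.02,.1)
seg("b2top",418,443,235,268,.07,.1)
seg("yel",310,370,195,245,.08,.1,yel)
seg("anv",300,316,200,225,.052,.07)
seg("base",280,370,200,258,.008,.016)
a=cv2.resize(im[180:220,190:270],None,fx=5,fy=5,interpolation=cv2.INTER_CUBIC)
b=cv2.resize(im[190:270,280:450],None,fx=4,fy=4,interpolation=cv2.INTER_CUBIC)
o=np.zeros((a.shape[0]+b.shape[0],680,3),np.uint8); o[:200,:400]=a; o[200:]=b
cv2.imwrite("pics/crop1.png",o[...,::-1])
```

```text
gA 29 z [0.0063 0.0085 0.0109] mean [0.459 0.403] rect [457.8 403.3] [16.5 34.3] 21.7 base dist 0.611
gB 45 z [0.0065 0.0088 0.0106] mean [0.455 0.289] rect [454.7 289.3] [39.4 19.8] 59.5 base dist 0.539
b1 236 z [0.0248 0.0548 0.0781] mean [ 0.523 -0.194] rect [ 525.9 -192.1] [38.4 14.2] 71.8 base dist 0.558
b1top 59 z [0.0715 0.0761 0.0793] mean [ 0.525 -0.193] rect [ 527.5 -191.6] [36.4 11.9] 70.7 base dist 0.56
b2 250 z [0.0242 0.0547 0.0783] mean [ 0.57  -0.288] rect [ 574.1 -287.9] [16.3 36.3] 8.2 base dist 0.639
b2top 65 z [0.0704 0.0763 0.0792] mean [ 0.572 -0.288] rect [ 574.7 -287.9] [14.7 35. ] 3.6 base dist 0.641
yel 616 z [0.0875 0.09   0.0919] mean [ 0.503 -0.04 ] rect [504.7 -38.3] [107.3  75.6] 79.3 base dist 0.504
anv 39 z [0.0532 0.0595 0.0619] mean [0.531 0.086] rect [531.5  86. ] [23.9 13.5] 80.9 base dist 0.538
base 1210 z [0.0093 0.0121 0.0144] mean [0.5   0.011] rect [558.3   5.9] [240.2 199.7] 78.5 base dist 0.5
```

View pics/crop1.png

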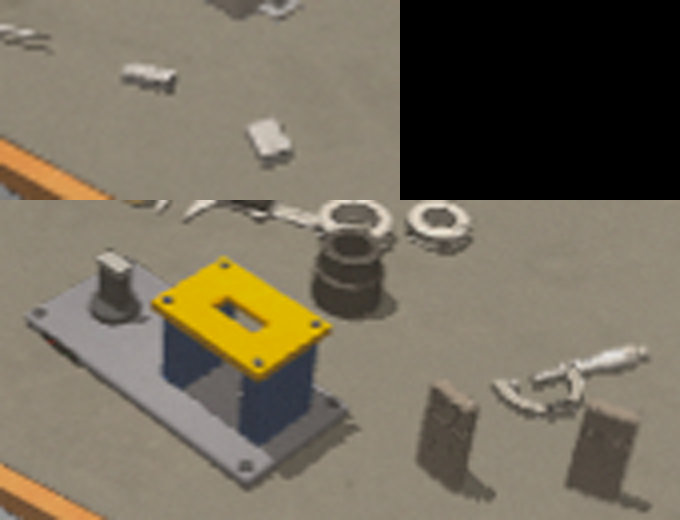

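Candidates:
- **Slip gauges:** (220,195), about 16x34 mm by depth, is the narrow one. (243,208), about 20x39 mm, is the wide one, so I choose that.
- **Setting blocks:** (392,248) is 0.56 m from the base and (430,252) is 0.64 m, so I choose (392,248).

The crop agrees with both choices.

{"method": "servo_tool", "body": {"steps": [{"tx": 1.6,"ty": -1.5,"tz": -0.4,"yaw": -6.8,"claw": 5},{"tx": 1.6,"ty": -1.5,"tz": -0.4,"yaw": -6.8,"claw": 5},{"tx": 1.6,"ty": -1.5,"tz": -0.4,"yaw": -6.8,"claw": 5},{"tx": 1.6,"ty": -1.5,"tz": -0.4,"yaw": -6.8,"claw": 5},{"tx": 1.6,"ty": -1.5,"tz": -0.4,"yaw": -6.8,"claw": 5},{"tx": 1.6,"ty": -1.5,"tz": -0.4,"yaw": -6.8,"claw": 5},{"tx": 1.6,"ty": -1.5,"tz": -0.4,"yaw": -6.8,"claw": 5},{"tx": 1.6,"ty": -1.5,"tz": -0.4,"yaw": -6.8,"claw": 5},{"tx": 1.6,"ty": -1.5,"tz": -0.4,"yaw": -6.8,"claw": 5},{"tx": 1.6,"ty": -1.5,"tz": -0.4,"yaw": -6.8,"claw": 5},{"tx": 1.6,"ty": -1.5,"tz": -0.4,"yaw": -6.8,"claw": 5},{"tx": 1.6,"ty": -1.5,"tz": -0.4,"yaw": -6.8,"claw": 5},{"tx": 1.6,"ty": -1.5,"tz": -0.4,"yaw": -6.8,"claw": 5},{"tx": 1.6,"ty": -1.5,"tz": -0.4,"yaw": -6.8,"claw": 5},{"claw": 5},{"claw": 5},{"claw": 5}], "newtons": 40}}

```text
invalid input at $.steps[14]: expected keys tx, ty, tz, yaw, claw
```

```bash
cat >> h.py <<'E'
def comp(P,im,z0,z1,near,rad=.05,mask=None):
    m=(P[...,2]>z0)&(P[...,2]<z1)&(np.hypot(P[...,0]-near[0],P[...,1]-near[1])<rad)
    if mask is not None: m&=mask
    n,l,s,ct=cv2.connectedComponentsWithStats(m.astype(np.uint8)); k=1+np.argmax(s[1:,4]); return l==k
def rect(c,m,z):
    "rectangle of the outline of mask m cast on plane z -> centre, sizes (long,short) mm, long axis deg"
    k=max(cv2.findContours(m.astype(np.uint8),0,cv2.CHAIN_APPROX_NONE)[0],key=cv2.contourArea).reshape(-1,2)
    q=onplane(c,k,z)[:,:2]*1000
    (x,y),(w,h),a=cv2.minAreaRect(q.astype(np.float32))
    if w<h: w,h,a=h,w,a+90
    return np.array([x,y]).round(1),(round(w,1),round(h,1)),round((a+90)%180-90,1)
def tcp():
    s=env.observe(); R=np.array(s["tool_rot"]); return np.array(s["position"]).round(4),round(float(np.degrees(np.arctan2(R[1,1],R[0,1]))),2),s
E
python3 - <<'E'
from h import *
p,y,s=tcp(); print(p,y,s["time_s"],np.round(s["q"],1))
c,im,d=grab("wrist"); P=cloud(c,d)
g=cv2.cvtColor(im,cv2.COLOR_RGB2GRAY); print(c[2][:3,3])
m=comp(P,im,.0065,.014,(.455,.289),.035)
q=P[m];print(m.sum(),q[:,2].mean(),rect(c,m,.010)); v,u=np.nonzero(m);print(u.min(),u.max(),v.min(),v.max())
o=im.copy();cs=cv2.findContours(m.astype(np.uint8),0,1)[0];cv2.drawContours(o,cs,-1,(255,0,0),1)
cv2.imwrite("pics/w1.png",o[...,::-1])
E
```

```text
[0.232  0.4984 0.2499] 65.03 0.15 [ 52.7  21.8  74.4   0.   83.9 -12.3]
[0.16426842 0.52970985 0.37354691]
37 0.008651509946362634 (array([443.8, 289.2]), (16.6, 7.5), 66.2)
247 258 358 362
```

View pics/w1.png

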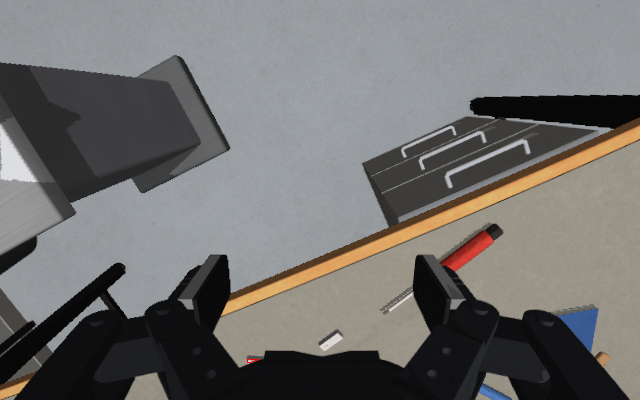

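The picture, taken at the start pose because the move was refused, shows the narrow gauge at (331,340) and the fingers at v≈260. I'll resend with full rows.

{"method": "servo_tool", "body": {"steps": [{"tx": 1.6,"ty": -1.5,"tz": -0.4,"yaw": -6.8,"claw": 5},{"tx": 1.6,"ty": -1.5,"tz": -0.4,"yaw": -6.8,"claw": 5},{"tx": 1.6,"ty": -1.5,"tz": -0.4,"yaw": -6.8,"claw": 5},{"tx": 1.6,"ty": -1.5,"tz": -0.4,"yaw": -6.8,"claw": 5},{"tx": 1.6,"ty": -1.5,"tz": -0.4,"yaw": -6.8,"claw": 5},{"tx": 1.6,"ty": -1.5,"tz": -0.4,"yaw": -6.8,"claw": 5},{"tx": 1.6,"ty": -1.5,"tz": -0.4,"yaw": -6.8,"claw": 5},{"tx": 1.6,"ty": -1.5,"tz": -0.4,"yaw": -6.8,"claw": 5},{"tx": 1.6,"ty": -1.5,"tz": -0.4,"yaw": -6.8,"claw": 5},{"tx": 1.6,"ty": -1.5,"tz": -0.4,"yaw": -6.8,"claw": 5},{"tx": 1.6,"ty": -1.5,"tz": -0.4,"yaw": -6.8,"claw": 5},{"tx": 1.6,"ty": -1.5,"tz": -0.4,"yaw": -6.8,"claw": 5},{"tx": 1.6,"ty": -1.5,"tz": -0.4,"yaw": -6.8,"claw": 5},{"tx": 1.6,"ty": -1.5,"tz": -0.4,"yaw": -6.8,"claw": 5},{"tx": 0,"ty": 0,"tz": 0,"yaw": 0,"claw": 5},{"tx": 0,"ty": 0,"tz": 0,"yaw": 0,"claw": 5},{"tx": 0,"ty": 0,"tz": 0,"yaw": 0,"claw": 5}], "newtons": 40}}

```text
time_s: 1.9
position: [0.4556, 0.2891, 0.1945]
tool_rot: [[0.501, 0.866, -0.0], [0.866, -0.501, 0.0], [0.0, -0.0, -1.0]]
ft_force: [-0.3, -0.3, -0.3]
grip_width: 0.05
gripper_force: 0.0
```

```bash
cat > w.py <<'E'
from h import *
p,y,s=tcp(); print(p,y,s["time_s"],np.round(s["q"],1))
c,im,d=grab("wrist"); P=cloud(c,d)
m=comp(P,im,.0065,.014,(.455,.289),.035)
q=P[m];print(m.sum(),q[:,2].mean(),rect(c,m,.010)); v,u=np.nonzero(m);print(u.min(),u.max(),v.min(),v.max())
o=im.copy();cs=cv2.findContours(m.astype(np.uint8),0,1)[0];cv2.drawContours(o,cs,-1,(255,0,0),1)
cv2.imwrite("pics/w2.png",o[...,::-1])
E
python3 w.py
```

```text
[0.4556 0.2891 0.1945] -30.03 1.9 [19.8 23.5 81.4  0.  75.1 49.8]
696 0.00920501453681598 (array([457.5, 291.8]), (34.6, 19.2), 60.0)
312 331 160 194
```

View pics/w2.png

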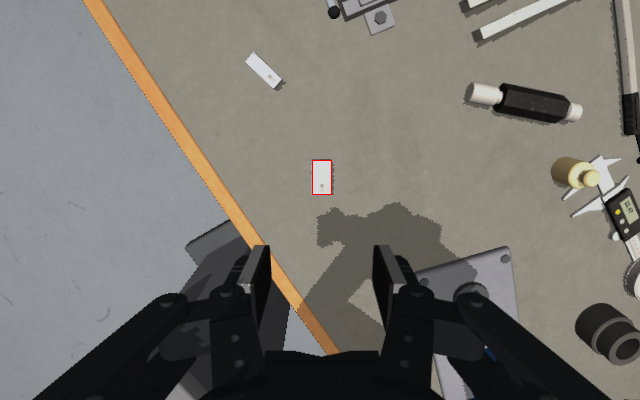

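The wide gauge measures 34.6x19.2 mm at pixel (322,177), centred at (0.4575, 0.2918) with its long axis at 60°. The narrow one lies at (263,70). Descending to grip.

{"method": "servo_tool", "body": {"steps": [{"tx": 0.2,"ty": 0.25,"tz": -2,"yaw": 0,"claw": 4},{"tx": 0,"ty": 0,"tz": -3,"yaw": 0,"claw": 4},{"tx": 0,"ty": 0,"tz": -3,"yaw": 0,"claw": 4},{"tx": 0,"ty": 0,"tz": -3,"yaw": 0,"claw": 4},{"tx": 0,"ty": 0,"tz": -3,"yaw": 0,"claw": 4},{"tx": 0,"ty": 0,"tz": -2,"yaw": 0,"claw": 4},{"tx": 0,"ty": 0,"tz": -1,"yaw": 0,"claw": 4},{"tx": 0,"ty": 0,"tz": -0.3,"yaw": 0,"claw": 4},{"tx": 0,"ty": 0,"tz": 0,"yaw": 0,"claw": 4},{"tx": 0,"ty": 0,"tz": 0,"yaw": 0,"claw": 1},{"tx": 0,"ty": 0,"tz": 0,"yaw": 0,"claw": 1},{"tx": 0,"ty": 0,"tz": 0,"yaw": 0,"claw": 1},{"tx": 0,"ty": 0,"tz": 0,"yaw": 0,"claw": 1},{"tx": 0,"ty": 0,"tz": 0,"yaw": 0,"claw": 1},{"tx": 0,"ty": 0,"tz": 0,"yaw": 0,"claw": 1}], "newtons": 40}}

```text
time_s: 3.45
position: [0.4587, 0.2913, 0.0225]
tool_rot: [[0.503, 0.865, 0.002], [0.865, -0.503, 0.001], [0.002, 0.001, -1.0]]
ft_force: [-1.3, -0.2, 6.7]
grip_width: 0.0184
gripper_force: 39.6
```

{"method": "servo_tool", "body": {"steps": [{"tx": 0,"ty": 0,"tz": 1,"yaw": 0,"claw": 1},{"tx": 0,"ty": 0,"tz": 2.5,"yaw": 0,"claw": 1},{"tx": 0,"ty": 0,"tz": 2.5,"yaw": 0,"claw": 1},{"tx": 0.7,"ty": -2.2,"tz": 1.2,"yaw": 1.8,"claw": 1},{"tx": 0.7,"ty": -2.2,"tz": 1.2,"yaw": 1.8,"claw": 1},{"tx": 0.7,"ty": -2.2,"tz": 1.2,"yaw": 1.8,"claw": 1},{"tx": 0.7,"ty": -2.2,"tz": 1.2,"yaw": 1.8,"claw": 1},{"tx": 0.7,"ty": -2.2,"tz": 1.2,"yaw": 1.8,"claw": 1},{"tx": 0.7,"ty": -2.2,"tz": 1.2,"yaw": 1.8,"claw": 1},{"tx": 0.7,"ty": -2.2,"tz": 1.2,"yaw": 1.8,"claw": 1},{"tx": 0.7,"ty": -2.2,"tz": 1.2,"yaw": 1.8,"claw": 1},{"tx": 0.7,"ty": -2.2,"tz": 1.2,"yaw": 1.8,"claw": 1},{"tx": 0.7,"ty": -2.2,"tz": 1.2,"yaw": 1.8,"claw": 1},{"tx": 0,"ty": 0,"tz": 0,"yaw": 0,"claw": 1},{"tx": 0,"ty": 0,"tz": 0,"yaw": 0,"claw": 1},{"tx": 0,"ty": 0,"tz": 0,"yaw": 0,"claw": 1}], "newtons": 40}}

```text
time_s: 5.05
position: [0.5275, 0.0718, 0.201]
tool_rot: [[0.211, 0.978, -0.001], [0.978, -0.211, 0.0], [0.0, -0.001, -1.0]]
ft_force: [-0.2, 0.2, -0.8]
grip_width: 0.018
gripper_force: 39.3
```

```bash
cat > w.py <<'E'
from h import *
p,y,s=tcp(); print(p,y,s["time_s"],s["grip_width"],s["ft_force"])
c,im,d=grab("wrist"); P=cloud(c,d)
# anvil top
m=comp(P,im,.055,.066,(.531,.086),.03); print("anvil",m.sum(),np.median(P[m][:,2]),rect(c,m,.060))
# held gauge: points near tcp height
T=np.array(s["tool_rot"]); L=(P-p)@T
h=(abs(L[...,1])<.009)&(abs(L[...,0])<.03)&(L[...,2]>.0)&(L[...,2]<.03)
v,u=np.nonzero(h);print("held",h.sum(),(u.min(),u.max(),v.min(),v.max()) if h.sum() else 0)
q=L[h]; print(np.percentile(q,[2,50,98],axis=0).round(4) if h.sum() else 0)
o=im.copy()
for k,col in((m,(255,0,0)),(h,(0,255,0))):cv2.drawContours(o,cv2.findContours(k.astype(np.uint8),0,1)[0],-1,col,1)
cv2.imwrite("pics/w3.png",o[...,::-1])
E
python3 w.py
```

```text
[0.5275 0.0718 0.201 ] -12.16 5.05 0.017977038727396505 [-0.22460179  0.2260571  -0.79663249]
anvil 498 0.06001834650727614 (array([534.6,  90.1]), (26.0, 13.5), 77.6)
held 2642 (np.int64(302), np.int64(340), np.int64(226), np.int64(296))
[[-0.0176 -0.0086  0.0121]
 [ 0.0018 -0.0001  0.0133]
 [ 0.0166  0.0087  0.0199]]
```

View pics/w3.png

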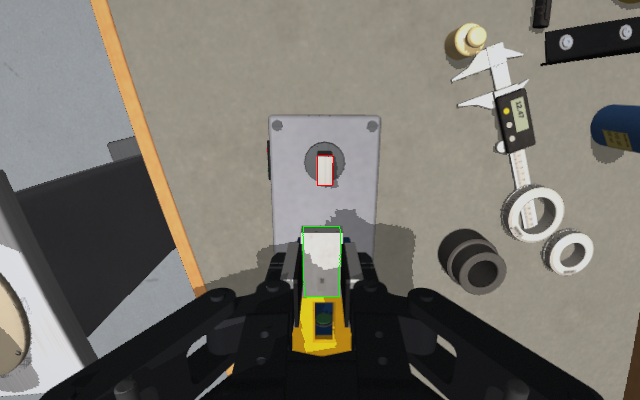

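The anvil top is at pixel (325,170), about (0.5346, 0.0901) with its long axis at 77.6°. The held gauge spans (302–340, 226–296) and is centred in the jaws. I'll drop to just above anvil height beside it for a closer relative look.

{"method": "servo_tool", "body": {"steps": [{"tx": 0,"ty": -0.4,"tz": -2.5,"yaw": -0.2,"claw": 1},{"tx": 0,"ty": -0.4,"tz": -2.5,"yaw": 0,"claw": 1},{"tx": 0,"ty": -0.4,"tz": -2.5,"yaw": 0,"claw": 1},{"tx": 0,"ty": -0.4,"tz": -2.5,"yaw": 0,"claw": 1},{"tx": 0,"ty": 0,"tz": 0,"yaw": 0,"claw": 1},{"tx": 0,"ty": 0,"tz": 0,"yaw": 0,"claw": 1},{"tx": 0,"ty": 0,"tz": 0,"yaw": 0,"claw": 1}], "newtons": 40}}

```text
time_s: 5.8
position: [0.5287, 0.0555, 0.1026]
tool_rot: [[0.214, 0.977, 0.002], [0.977, -0.214, -0.0], [0.0, 0.002, -1.0]]
ft_force: [0.2, -0.4, -0.5]
grip_width: 0.0184
gripper_force: 39.3
```

```bash
cat > w.py <<'E'
from h import *
p,y,s=tcp(); print(p,y,s["time_s"],s["grip_width"],s["ft_force"])
c,im,d=grab("wrist"); P=cloud(c,d)
m=comp(P,im,.056,.066,(.533,.088),.025); r=rect(c,m,.060);print("anvil",m.sum(),np.median(P[m][:,2]),r)
T=np.array(s["tool_rot"]); L=(P-p)@T
h=(abs(L[...,1])<.011)&(abs(L[...,0])<.03)&(L[...,2]>.008)&(L[...,2]<.015)
zt=np.median(L[h][:,2]); rh=rect(c,h,p[2]-zt); print("held top",h.sum(),zt,rh)
dv=r[0]-rh[0]; print("shift anvil-held mm",dv, "in tool",(T.T[:2,:2]@dv).round(1))
o=im.copy()
for k,col in((m,(255,0,0)),(h,(0,255,0))):cv2.drawContours(o,cv2.findContours(k.astype(np.uint8),0,1)[0],-1,col,1)
cv2.imwrite("pics/w4.png",o[...,::-1])
E
python3 w.py
```

```text
[0.5287 0.0555 0.1026] -12.34 5.8 0.018385240463455327 [ 0.20754094 -0.3560227  -0.50305676]
anvil 1224 0.059953794010210906 (array([534.3,  90.1]), (25.9, 13.7), 77.6)
held top 2674 0.013312969038390734 (array([528.8,  55.2]), (35.7, 22.3), 77.6)
shift anvil-held mm [ 5.5 34.9] in tool [35.3 -2.1]
```

View pics/w4.png

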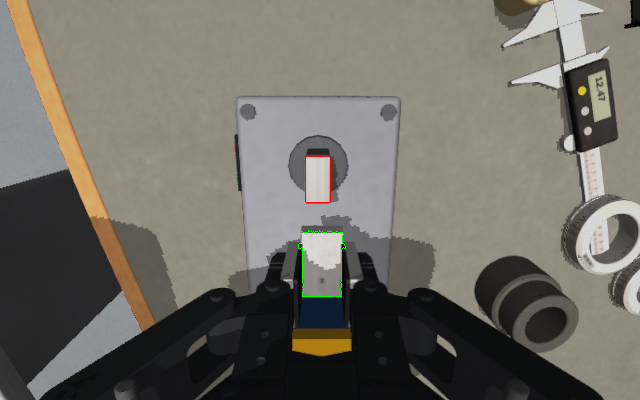

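The relative shift needed is (+5.5, +34.9) mm, then about 20 mm down.

{"method": "servo_tool", "body": {"steps": [{"tx": 0.25,"ty": 1.5,"tz": 0,"yaw": 0,"claw": 1},{"tx": 0.2,"ty": 1.5,"tz": 0,"yaw": 0,"claw": 1},{"tx": 0.1,"ty": 0.5,"tz": 0,"yaw": 0,"claw": 1},{"tx": 0,"ty": 0,"tz": -1,"yaw": 0,"claw": 1},{"tx": 0,"ty": 0,"tz": -0.5,"yaw": 0,"claw": 1},{"tx": 0,"ty": 0,"tz": -0.2,"yaw": 0,"claw": 1},{"tx": 0,"ty": 0,"tz": 0,"yaw": 0,"claw": 1},{"tx": 0,"ty": 0,"tz": 0,"yaw": 0,"claw": 1}], "newtons": 40}}

```text
time_s: 6.65
position: [0.5337, 0.0898, 0.0843]
tool_rot: [[0.215, 0.977, -0.0], [0.977, -0.215, -0.0], [-0.0, -0.0, -1.0]]
ft_force: [0.1, 0.4, -0.9]
grip_width: 0.0186
gripper_force: 39.4
```

```bash
cat > w.py <<'E'
from h import *
p,y,s=tcp(); print(p,y,s["time_s"],s["grip_width"],s["ft_force"])
a=[]
for n,f in(("scene",6),("side",6)):
    c,im,d=grab(n); K,D,T=c
    w=np.linalg.inv(T)@np.r_[.5345,.090,.06,1]; uv=cv2.projectPoints(w[:3].reshape(1,1,3),np.zeros(3),np.zeros(3),K,D)[0].ravel().astype(int)
    a.append(cv2.resize(im[uv[1]-33:uv[1]+27,uv[0]-30:uv[0]+30],None,fx=f,fy=f,interpolation=cv2.INTER_CUBIC)); print(n,uv)
cv2.imwrite("pics/w5.png",np.hstack(a)[...,::-1])
E
python3 w.py
```

```text
[0.5337 0.0898 0.0843] -12.4 6.65 0.01864882818163126 [ 0.07000789  0.42068814 -0.93694126]
scene [308 204]
side [335 211]
```

View pics/w5.png

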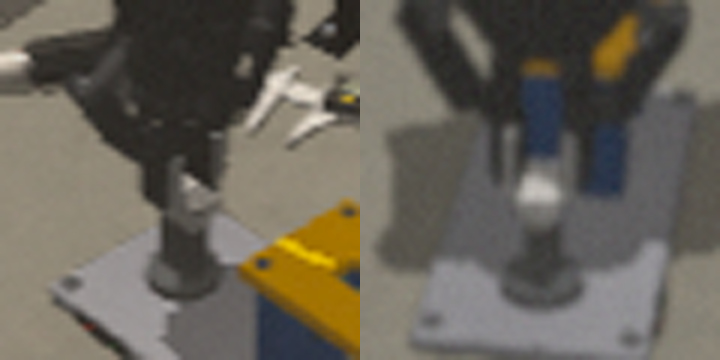

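The scene and side crops show the gauge centred just over the anvil. I'll lower it to contact.

{"method": "servo_tool", "body": {"steps": [{"tx": 0.05,"ty": 0,"tz": -0.05,"yaw": 0,"claw": 1},{"tx": 0,"ty": 0,"tz": -0.07,"yaw": 0,"claw": 1},{"tx": 0,"ty": 0,"tz": 0,"yaw": 0,"claw": 1},{"tx": 0,"ty": 0,"tz": 0,"yaw": 0,"claw": 1}], "newtons": 40}}

```text
time_s: 7.15
position: [0.5341, 0.0901, 0.0831]
tool_rot: [[0.214, 0.977, -0.0], [0.977, -0.214, -0.0], [-0.0, -0.0, -1.0]]
ft_force: [-0.8, -0.6, -1.3]
grip_width: 0.0185
gripper_force: 39.4
```

{"method": "servo_tool", "body": {"steps": [{"tx": 0,"ty": 0,"tz": -0.05,"yaw": 0,"claw": 1},{"tx": 0,"ty": 0,"tz": 0,"yaw": 0,"claw": 1}], "newtons": 20}}

```text
time_s: 7.35
position: [0.5342, 0.0901, 0.0826]
tool_rot: [[0.214, 0.977, 0.0], [0.977, -0.214, -0.0], [-0.0, 0.0, -1.0]]
ft_force: [0.2, 0.4, -1.4]
grip_width: 0.0186
gripper_force: 39.4
```

{"method": "servo_tool", "body": {"steps": [{"tx": 0,"ty": 0,"tz": -0.05,"yaw": 0,"claw": 1},{"tx": 0,"ty": 0,"tz": 0,"yaw": 0,"claw": 1}], "newtons": 20}}

```text
time_s: 7.55
position: [0.5342, 0.09, 0.0825]
tool_rot: [[0.214, 0.977, 0.0], [0.977, -0.214, -0.0], [0.0, 0.0, -1.0]]
ft_force: [-2.2, 0.3, 5.6]
grip_width: 0.0186
gripper_force: 39.9
```

Contact at 5.6 N. Releasing slowly, then rising.

{"method": "servo_tool", "body": {"steps": [{"tx": 0,"ty": 0,"tz": 0,"yaw": 0,"claw": 1.9},{"tx": 0,"ty": 0,"tz": 0,"yaw": 0,"claw": 2.0},{"tx": 0,"ty": 0,"tz": 0,"yaw": 0,"claw": 2.2},{"tx": 0,"ty": 0,"tz": 0,"yaw": 0,"claw": 2.6},{"tx": 0,"ty": 0,"tz": 0,"yaw": 0,"claw": 3.2},{"tx": 0,"ty": 0,"tz": 0,"yaw": 0,"claw": 3.6},{"tx": 0,"ty": 0,"tz": 0,"yaw": 0,"claw": 3.6},{"tx": 0,"ty": 0,"tz": 1,"yaw": 0,"claw": 3.6},{"tx": 0,"ty": 0,"tz": 2,"yaw": 0,"claw": 3.6},{"tx": 0,"ty": 0,"tz": 3,"yaw": 0,"claw": 3.6},{"tx": 0,"ty": 0,"tz": 3,"yaw": 0,"claw": 3.6},{"tx": 0,"ty": 0,"tz": 2,"yaw": 0,"claw": 3.6},{"tx": 0,"ty": 0,"tz": 0,"yaw": 0,"claw": 3.6},{"tx": 0,"ty": 0,"tz": 0,"yaw": 0,"claw": 3.6}], "newtons": 20}}

```text
time_s: 8.95
position: [0.534, 0.0901, 0.1923]
tool_rot: [[0.214, 0.977, 0.0], [0.977, -0.214, 0.0], [0.0, 0.0, -1.0]]
ft_force: [0.0, 0.4, -1.6]
grip_width: 0.0359
gripper_force: 0.0
```

```bash
cat > w.py <<'E'
from h import *
p,y,s=tcp(); print(p,y,s["time_s"])
c,im,d=grab("wrist"); P=cloud(c,d)
m=comp(P,im,.064,.075,(.5343,.090),.03); print("placed",m.sum(),np.median(P[m][:,2]),rect(c,m,.070))
hsv=cv2.cvtColor(im,cv2.COLOR_RGB2HSV); v,u=np.nonzero(m);print(u.min(),u.max(),v.min(),v.max())
E
python3 w.py
```

```text
[0.534  0.0901 0.1923] -12.37 8.95
placed 1050 0.06923087302026958 (array([534.7,  90. ]), (35.7, 19.5), 77.0)
310 334 177 219
```

The gauge rests flat (top at z≈0.069), centred to within 0.5 mm of the anvil. Next I look at the window on the way to the block.

{"method": "servo_tool", "body": {"steps": [{"tx": -0.5,"ty": -2.4,"tz": 0.1,"yaw": 0,"claw": 5},{"tx": -0.5,"ty": -2.4,"tz": 0.1,"yaw": 0,"claw": 5},{"tx": -0.5,"ty": -2.4,"tz": 0.1,"yaw": 0,"claw": 5},{"tx": -0.5,"ty": -2.4,"tz": 0.1,"yaw": 0,"claw": 5},{"tx": -0.5,"ty": -2.4,"tz": 0.1,"yaw": 0,"claw": 5},{"tx": -0.5,"ty": -2.4,"tz": 0.1,"yaw": 0,"claw": 5},{"tx": 0,"ty": 0,"tz": 0,"yaw": 0,"claw": 5},{"tx": 0,"ty": 0,"tz": 0,"yaw": 0,"claw": 5},{"tx": 0,"ty": 0,"tz": 0,"yaw": 0,"claw": 5}], "newtons": 20}}

```text
time_s: 9.9
position: [0.5041, -0.0532, 0.1976]
tool_rot: [[0.214, 0.977, -0.001], [0.977, -0.214, 0.001], [0.0, -0.001, -1.0]]
ft_force: [0.4, 0.6, -0.6]
grip_width: 0.0501
gripper_force: 0.0
```

```bash
cat > win.py <<'E'
from h import *
def window(c,im):
    hsv=cv2.cvtColor(im,cv2.COLOR_RGB2HSV); y=((hsv[...,0]>18)&(hsv[...,0]<36)&(hsv[...,1]>140)&(hsv[...,2]>60)).astype(np.uint8)
    cs,hi=cv2.findContours(y,cv2.RETR_CCOMP,cv2.CHAIN_APPROX_NONE)
    for k,h in zip(cs,hi[0]):
        if h[3]>=0 and cv2.contourArea(k)>150:
            m=np.zeros(y.shape,np.uint8); cv2.drawContours(m,[k],-1,1,-1); print("win px",k.reshape(-1,2).mean(0),rect(c,m,.090))
    big=max((k for k,h in zip(cs,hi[0]) if h[3]<0),key=cv2.contourArea); m=np.zeros(y.shape,np.uint8); cv2.drawContours(m,[big],-1,1,-1); print("plate",rect(c,m,.090))
if __name__=="__main__":
    p,y,s=tcp(); print(p,y,s["time_s"])
    c,im,d=grab("wrist"); window(c,im); cv2.imwrite("pics/w6.png",im[...,::-1])
E
python3 win.py
```

```text
[ 0.5041 -0.0532  0.1976] -12.34 9.9
win px [319.33093525 181.46043165] (array([506.3, -36.3]), (38.7, 17.2), 77.0)
plate (array([505.9, -37.5]), (103.7, 74.2), 77.6)
```

View pics/w6.png

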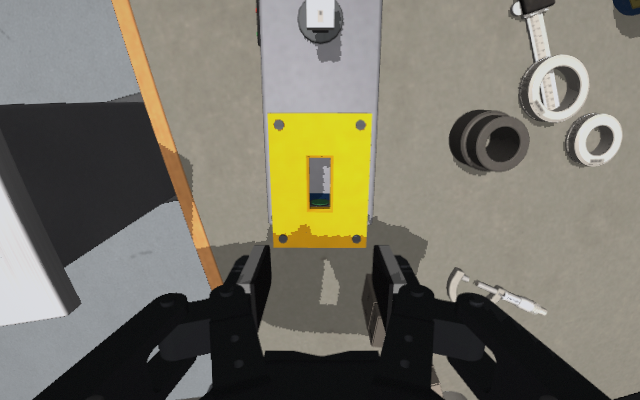

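The window is at pixel (319,181), about (0.5062, -0.0370) with its axis at 77.6°, and the plate centre agrees. The gauge is seen seated on the anvil at (320,15). Now to the block.

{"method": "servo_tool", "body": {"steps": [{"tx": 0.2,"ty": -2,"tz": 0,"yaw": -0.9,"claw": 5},{"tx": 0.2,"ty": -2,"tz": 0,"yaw": -0.9,"claw": 5},{"tx": 0.2,"ty": -2,"tz": 0,"yaw": -0.9,"claw": 5},{"tx": 0.2,"ty": -2,"tz": 0,"yaw": -0.9,"claw": 5},{"tx": 0.2,"ty": -2,"tz": 0,"yaw": -0.9,"claw": 5},{"tx": 0.2,"ty": -2,"tz": 0,"yaw": -0.9,"claw": 5},{"tx": 0.2,"ty": -2,"tz": 0,"yaw": -0.9,"claw": 5},{"tx": 0.2,"ty": -2,"tz": 0,"yaw": -0.7,"claw": 5},{"tx": 0,"ty": 0,"tz": 0,"yaw": 0,"claw": 5},{"tx": 0,"ty": 0,"tz": 0,"yaw": 0,"claw": 5},{"tx": 0,"ty": 0,"tz": 0,"yaw": 0,"claw": 5}], "newtons": 20}}

```text
time_s: 11.05
position: [0.5201, -0.2132, 0.1981]
tool_rot: [[0.331, 0.944, -0.0], [0.944, -0.331, 0.0], [0.0, -0.0, -1.0]]
ft_force: [0.6, 0.9, -0.0]
grip_width: 0.05
gripper_force: 0.0
```

```bash
cat > w.py <<'E'
from h import *
p,y,s=tcp(); print(p,y,s["time_s"])
c,im,d=grab("wrist"); P=cloud(c,d)
m=comp(P,im,.074,.083,(.529,-.19),.035); print("block top",m.sum(),np.median(P[m][:,2]),rect(c,m,.078))
v,u=np.nonzero(m);print(u.min(),u.max(),v.min(),v.max())
m2=comp(P,im,.074,.083,(.575,-.288),.035); print("other",m2.sum(),rect(c,m2,.078)[0])
o=im.copy();cv2.drawContours(o,cv2.findContours(m.astype(np.uint8),0,1)[0],-1,(255,0,0),1)
cv2.imwrite("pics/w7.png",o[...,::-1])
E
python3 w.py
```

```text
[ 0.5201 -0.2132  0.1981] -19.33 11.05
block top 633 0.0778332628147134 (array([ 530.1, -191.3]), (34.2, 10.9), 70.5)
317 331 148 191
other 467 [ 575.4 -284.6]
```

View pics/w7.png

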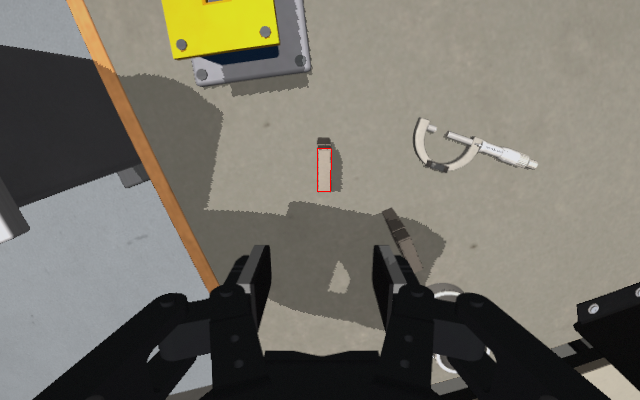

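The block top is at pixel (324,170), centred at (0.5301, -0.1913) with its axis at 70.5°. The look-alike is at (405,240), farther off. Gripping near the top.

{"method": "servo_tool", "body": {"steps": [{"tx": 0.5,"ty": 1.1,"tz": 0,"yaw": -0.2,"claw": 5},{"tx": 0.5,"ty": 1.1,"tz": -0.8,"yaw": 0,"claw": 5},{"tx": 0,"ty": 0,"tz": -3,"yaw": 0,"claw": 5},{"tx": 0,"ty": 0,"tz": -3,"yaw": 0,"claw": 4},{"tx": 0,"ty": 0,"tz": -3,"yaw": 0,"claw": 4},{"tx": 0,"ty": 0,"tz": -2,"yaw": 0,"claw": 4},{"tx": 0,"ty": 0,"tz": -1,"yaw": 0,"claw": 4},{"tx": 0,"ty": 0,"tz": 0,"yaw": 0,"claw": 3},{"tx": 0,"ty": 0,"tz": 0,"yaw": 0,"claw": 2},{"tx": 0,"ty": 0,"tz": 0,"yaw": 0,"claw": 1.5},{"tx": 0,"ty": 0,"tz": 0,"yaw": 0,"claw": 1.2},{"tx": 0,"ty": 0,"tz": 0,"yaw": 0,"claw": 0.6},{"tx": 0,"ty": 0,"tz": 0,"yaw": 0,"claw": 0.6},{"tx": 0,"ty": 0,"tz": 0,"yaw": 0,"claw": 0.6},{"tx": 0,"ty": 0,"tz": 0,"yaw": 0,"claw": 0.6}], "newtons": 70}}

```text
time_s: 12.6
position: [0.5301, -0.1919, 0.0713]
tool_rot: [[0.335, 0.942, 0.001], [0.942, -0.335, -0.0], [-0.0, 0.001, -1.0]]
ft_force: [-2.3, 2.6, 7.7]
grip_width: 0.0106
gripper_force: 68.7
```

{"method": "servo_tool", "body": {"steps": [{"tx": 0,"ty": 0,"tz": 0.5,"yaw": 0,"claw": 0.6},{"tx": 0,"ty": 0,"tz": 1.5,"yaw": 0,"claw": 0.6},{"tx": 0,"ty": 0,"tz": 2.5,"yaw": 0,"claw": 0.6},{"tx": 0,"ty": 0,"tz": 2.5,"yaw": 0,"claw": 0.6},{"tx": 0,"ty": 0,"tz": 2.5,"yaw": 0,"claw": 0.6},{"tx": 0,"ty": 0,"tz": 1.5,"yaw": 0,"claw": 0.6},{"tx": -0.5,"ty": 1.6,"tz": 0,"yaw": 1,"claw": 0.6},{"tx": -0.5,"ty": 1.6,"tz": 0,"yaw": 1,"claw": 0.6},{"tx": -0.5,"ty": 1.6,"tz": 0,"yaw": 1,"claw": 0.6},{"tx": -0.5,"ty": 1.6,"tz": 0,"yaw": 1,"claw": 0.6},{"tx": -0.5,"ty": 1.6,"tz": 0,"yaw": 1,"claw": 0.6},{"tx": -0.5,"ty": 1.6,"tz": 0,"yaw": 1,"claw": 0.6},{"tx": -0.4,"ty": 1.5,"tz": 0,"yaw": 1.1,"claw": 0.6},{"tx": 0,"ty": 0,"tz": 0,"yaw": 0,"claw": 0.6},{"tx": 0,"ty": 0,"tz": 0,"yaw": 0,"claw": 0.6},{"tx": 0,"ty": 0,"tz": 0,"yaw": 0,"claw": 0.6}], "newtons": 70}}

```text
time_s: 14.2
position: [0.4964, -0.0813, 0.1801]
tool_rot: [[0.216, 0.976, 0.0], [0.976, -0.216, -0.0], [-0.0, 0.0, -1.0]]
ft_force: [0.3, -0.4, -2.4]
grip_width: 0.0111
gripper_force: 68.3
```

```bash
cat > w.py <<'E'
from h import *
from win import window
p,y,s=tcp(); print(p,y,s["time_s"],s["grip_width"],s["ft_force"])
c,im,d=grab("wrist"); P=cloud(c,d); window(c,im)
T=np.array(s["tool_rot"]); L=(P-p)@T
b=(abs(L[...,1])<.009)&(abs(L[...,0])<.024)
for z0,z1 in((-.012,-.004),(.0,.02),(.02,.04),(.04,.06),(.06,.068)):
    k=b&(L[...,2]>z0)&(L[...,2]<z1)
    if k.sum()>5: print(z0,k.sum(),"min/med/max tool x,y mm",(np.percentile(L[k],[3,50,97],axis=0)[:,:2]*1000).round(1).tolist(),"maxz",L[k][:,2].max().round(4))
m=b&(L[...,2]>-.012)&(L[...,2]<.075); k=m&(L[...,2]<-.003)
if k.sum()>50: r=rect(c,k,p[2]-np.median(L[k][:,2])); print("block top",np.median(L[k][:,2]),r,"rel tool",(T.T[:2,:2]@(r[0]-p[:2]*1000)).round(2))
o=im.copy();cv2.drawContours(o,cv2.findContours(m.astype(np.uint8),0,1)[0],-1,(255,0,0),1)
cv2.imwrite("pics/w8.png",o[...,::-1])
E
python3 w.py
```

```text
[ 0.4964 -0.0813  0.1801] -12.49 14.2 0.011122358997248468 [ 0.33107174 -0.39160334 -2.37410347]
win px [320.85534591 145.81761006] (array([506. , -36.3]), (39.0, 16.7), 78.1)
plate (array([505.8, -37.7]), (103.7, 73.9), 77.5)
-0.012 2071 min/med/max tool x,y mm [[-15.5, -6.3], [3.7, 0.3], [16.7, 6.3]] maxz -0.004
0.0 685 min/med/max tool x,y mm [[10.3, -8.4], [17.0, -0.1], [18.1, 8.3]] maxz 0.02
0.02 308 min/med/max tool x,y mm [[17.5, -5.6], [17.9, -0.1], [18.3, 5.5]] maxz 0.0399
0.04 223 min/med/max tool x,y mm [[17.5, -5.8], [17.9, -0.1], [18.2, 5.4]] maxz 0.06
0.06 71 min/med/max tool x,y mm [[17.6, -5.7], [17.9, -0.7], [18.2, 5.4]] maxz 0.0679
block top -0.006721872897772474 (array([496.6, -79.9]), (35.8, 18.3), 77.5) rel tool [ 1.41 -0.11]
```

View pics/w8.png

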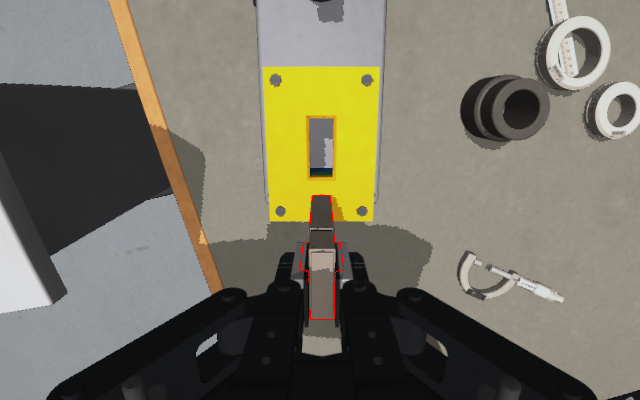

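The block hangs upright: its front face is at tool x = 17.9 mm at every height. The window is at pixel (321,146), about (0.506, -0.037). Moving over it.

{"method": "servo_tool", "body": {"steps": [{"tx": 0.3,"ty": 1.4,"tz": 0,"yaw": 0.1,"claw": 0.6},{"tx": 0.3,"ty": 1.4,"tz": 0,"yaw": 0,"claw": 0.6},{"tx": 0.25,"ty": 1.1,"tz": 0,"yaw": 0,"claw": 0.6},{"tx": 0.1,"ty": 0.5,"tz": -0.5,"yaw": 0,"claw": 0.6},{"tx": 0,"ty": 0,"tz": -0.9,"yaw": 0,"claw": 0.6},{"tx": 0,"ty": 0,"tz": 0,"yaw": 0,"claw": 0.6},{"tx": 0,"ty": 0,"tz": 0,"yaw": 0,"claw": 0.6},{"tx": 0,"ty": 0,"tz": 0,"yaw": 0,"claw": 0.6}], "newtons": 70}}

```text
time_s: 15.05
position: [0.5057, -0.0373, 0.1662]
tool_rot: [[0.215, 0.977, 0.0], [0.977, -0.215, -0.0], [-0.0, 0.0, -1.0]]
ft_force: [0.1, -0.3, -2.5]
grip_width: 0.0112
gripper_force: 68.4
```

```bash
cat > w.py <<'E'
from h import *
p,y,s=tcp(); print(p,y,s["time_s"],s["ft_force"])
a=[]
for n in("scene","side","wrist"):
    c,im,d=grab(n); K,D,T=c
    w=np.linalg.inv(T)@np.r_[.506,-.037,.09,1]; uv=cv2.projectPoints(w[:3].reshape(1,1,3),np.zeros(3),np.zeros(3),K,D)[0].ravel().astype(int)
    r,f=(20,6) if n!="wrist" else (60,2)
    a.append(cv2.resize(im[uv[1]-r:uv[1]+r,uv[0]-r:uv[0]+r],(260,260),interpolation=cv2.INTER_CUBIC)); print(n,uv)
cv2.imwrite("pics/w9.png",np.hstack(a)[...,::-1])
E
python3 w.py
```

```text
[ 0.5057 -0.0373  0.1662] -12.4 15.05 [ 0.14871231 -0.25815882 -2.46266345]
scene [339 217]
side [341 179]
wrist [321 217]
```

View pics/w9.png

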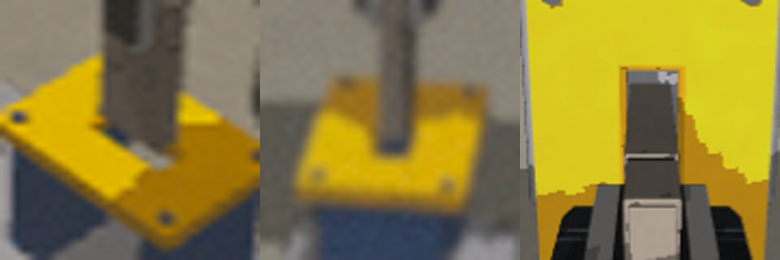

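That was the tenth picture: the block end is laterally centred in the window, about 5 mm above the plate. Lowering gently while watching force.

{"method": "servo_tool", "body": {"steps": [{"tx": 0.03,"ty": 0.03,"tz": -0.2,"yaw": 0,"claw": 0.6},{"tx": 0,"ty": 0,"tz": -0.2,"yaw": 0,"claw": 0.6},{"tx": 0,"ty": 0,"tz": -0.2,"yaw": 0,"claw": 0.6},{"tx": 0,"ty": 0,"tz": -0.2,"yaw": 0,"claw": 0.6},{"tx": 0,"ty": 0,"tz": 0,"yaw": 0,"claw": 0.6}], "newtons": 70}}

```text
time_s: 15.7
position: [0.5058, -0.0366, 0.1578]
tool_rot: [[0.214, 0.977, -0.001], [0.977, -0.214, 0.0], [0.0, -0.001, -1.0]]
ft_force: [0.5, -0.3, -3.4]
grip_width: 0.0109
gripper_force: 68.4
```

{"method": "servo_tool", "body": {"steps": [{"tx": 0,"ty": 0,"tz": -0.3,"yaw": 0,"claw": 0.6},{"tx": 0,"ty": 0,"tz": -0.3,"yaw": 0,"claw": 0.6},{"tx": 0,"ty": 0,"tz": -0.3,"yaw": 0,"claw": 0.6},{"tx": 0,"ty": 0,"tz": -0.3,"yaw": 0,"claw": 0.6},{"tx": 0,"ty": 0,"tz": 0,"yaw": 0,"claw": 0.6}], "newtons": 70}}

```text
time_s: 16.2
position: [0.5058, -0.0366, 0.1457]
tool_rot: [[0.214, 0.977, -0.001], [0.977, -0.214, 0.0], [0.0, -0.001, -1.0]]
ft_force: [-0.6, -0.1, -3.2]
grip_width: 0.0109
gripper_force: 68.4
```

Free. Going the rest of the way.

{"method": "servo_tool", "body": {"steps": [{"tx": 0,"ty": 0,"tz": -0.4,"yaw": 0,"claw": 0.6},{"tx": 0,"ty": 0,"tz": -0.4,"yaw": 0,"claw": 0.6},{"tx": 0,"ty": 0,"tz": -0.4,"yaw": 0,"claw": 0.6},{"tx": 0,"ty": 0,"tz": -0.4,"yaw": 0,"claw": 0.6},{"tx": 0,"ty": 0,"tz": -0.4,"yaw": 0,"claw": 0.6},{"tx": 0,"ty": 0,"tz": -0.4,"yaw": 0,"claw": 0.6},{"tx": 0,"ty": 0,"tz": -0.3,"yaw": 0,"claw": 0.6},{"tx": 0,"ty": 0,"tz": 0,"yaw": 0,"claw": 0.6},{"tx": 0,"ty": 0,"tz": 0,"yaw": 0,"claw": 0.6},{"tx": 0,"ty": 0,"tz": 0,"yaw": 0,"claw": 0.6},{"tx": 0,"ty": 0,"tz": 0,"yaw": 0,"claw": 0.6}], "newtons": 70}}

```text
time_s: 17.3
position: [0.506, -0.0367, 0.1193]
tool_rot: [[0.214, 0.977, 0.0], [0.977, -0.214, -0.0], [-0.0, 0.0, -1.0]]
ft_force: [0.0, -1.0, -2.9]
grip_width: 0.0108
gripper_force: 68.4
```

Run:
```python
from h import *
p,y,s=tcp(); print(p,y,s["time_s"],np.round(s["ft_force"],1),np.round(s["wrist_torque"],2))
c,im,d=grab("wrist"); P=cloud(c,d); L=(P-p)@np.array(s["tool_rot"])
k=(abs(L[...,1])<.007)&(abs(L[...,0])<.02)&(L[...,2]<-.003)&(L[...,2]>-.015); print("block top z",np.median(P[k][:,2]))
m=comp(P,im,.064,.075,(.5343,.090),.03); print("gauge",m.sum(),rect(c,m,.070),np.median(P[m][:,2]))
```

```text
[ 0.506  -0.0367  0.1193] -12.37 17.3 [ 0.  -1.  -2.9] [-0.02  0.07  0.  ]
block top z 0.12597962855006728
gauge 1178 (array([531.3,  77.3]), (19.7, 13.3), -12.3) 0.0692464406434579
```

```bash
python3 -c "
from rig import env
print(env.close_job())"
```

```text
the job is handed in; nothing more can be done
None
```

The job is handed in: the wider slip gauge lies flat and centred on the anvil, released, and the setting block is held upright through the window with its lower end at about 48 mm (half-way is 47 mm), no contact with the guard felt.

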